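# Take a lock shackle off a lockable hook into the job tray

## Task

The U-shaped steel lock shackle hangs on one of the two lockable hooks, held in by a red sprung keeper. Press that keeper aside until it snaps open, lift the shackle off and stand it upright on its two ends in the blue tray, then push the keeper back so that it snaps shut over the hook. Leave the key hoop hanging on the other hook with its keeper shut, and do not shift the oiler, the brass padlock or the chuck key.

Things in the scene. Friction and masses are not known exactly. Their poses are not given: they have to be found in the camera images.
- hook_stand: Stand with two lockable hooks, fixed. Origin midway between its two posts (16 mm thick, at y = +65 and -65 mm), 10 mm above the bench; -x is its front; all mm are in this frame. Wooden base x -90 to +20, y +-90, top at z = 12. From each post a 12 mm peg (axis z = 144) runs to -x and turns up at x = -97 into a tip ending at z = 173. Between the posts it is free, but for a low crossbar.
- hook_left (a point): Seat of the left hook: top of its peg, at (-65, +65, 150) mm in the stand's frame, between two collars 18 mm in diameter, 29 mm apart.
- hook_right (a point): Seat of the right hook, at (-65, -65, 150) mm in the stand's frame; as the left one.
- keeper_left (a joint): Red keeper of the left hook, a level bar 8 mm wide turning about the upright pin on its post (z 178 to 190 mm in the stand's frame). 0 = shut (along -x of the stand, over the peg, 10 mm above a hung shackle), 1.15 rad = open: the free end swings to the stand's -y on both hooks. An over-centre spring drives it shut below 0.57 rad, open above, and holds it there. Takes about 4 N at the pad.
- keeper_right (a joint): Red keeper of the right hook, exactly as the left one, also opening to the stand's -y.
- keeper_left_pad (a point): Middle of the end pad of the left keeper, 113 mm from the pivot; pad 20 mm long, 8 mm wide, z 172 to 196 mm in the stand's frame. Its sides are to be pressed. Shut, it stands clear in front of the hook tip. x of this frame points from the pad to the pivot.
- keeper_right_pad (a point): Middle of the end pad of the right keeper; as the left one.
- shackle_center (a point): Middle (half height, between the legs) of the grey U shackle: 127 mm high (z), 92 mm wide (y), bar 16 mm thick along x, 0.5 kg; feet 24 mm square, legs at y = +-33 mm, bow up; at y = +-28 mm the middle of the bar is at z = +46 mm. It hangs over a peg, its x along the peg. Peg and collars are right under the middle of the bow: pinch it across x at a shoulder (y = +-28 mm).
- tray: Blue open tray on a wooden block, fixed. Tray 80 (x) x 140 (y) mm, walls 4 mm. Origin at the middle of the block's underside, on the bench; the tray's inner floor is at z = 34 mm, its rim at z = 58 mm. The shackle fits with its width along the tray's y.
- key_hoop_ring (a point): Centre of the steel key hoop (ring 70 mm across, 6 mm wire, two keys below) that hangs on the other hook.
- oiler_mid (a point): Yellow oiler bottle with a red spout, 40 mm across, 123 mm high, standing in front of the right hook; this point is on its axis 60 mm up.
- padlock_brass_mid (a point): Brass padlock 68 x 45 x 21 mm lying on the stand's wooden base, between the hooks.
- chuck_key_mid (a point): Steel chuck key 60 x 60 x 20 mm lying in front of the stand, right of the tray.
- shackle: The same shackle; its origin is between its two feet at the bottom, axes as for its centre.

How it is judged:
On the way, in this order (a step that is already met when the one before it is completed fails the run):
1. The keeper of the shackle's hook is pressed open while the shackle still hangs there (((value of joint keeper_left above 0.9 rad and distance between shackle_center and hook_left below 0.06 m) or (value of joint keeper_right above 0.9 rad and distance between shackle_center and hook_right below 0.06 m))), for 0.2 s.
2. The shackle is lifted clear of the hook (distance between shackle_center and hook_left above 0.075 m and distance between shackle_center and hook_right above 0.075 m), for 0.1 s.
3. The shackle stands upright in the tray (x of shackle_center in the frame of tray between -0.036 and 0.036 m and y of shackle_center in the frame of tray between -0.066 and 0.066 m and z of shackle_center in the frame of tray between 0.09 and 0.106 m and angle between shackle_center's own z axis and vertical below 0.12 rad), for 0.2 s.
At the end, for the whole second after the job is handed in: The shackle stands still and upright (within about 7 degrees) on its two ends on the floor of the tray; both keepers are shut (under 0.1 rad); the key hoop still hangs on its hook (all of step 3 and (distance between key_hoop_ring and hook_left below 0.045 m or distance between key_hoop_ring and hook_right below 0.045 m) and value of joint each of keeper_left, keeper_right below 0.1 rad and linear speed of shackle below 0.02 m/s); the robot touches nothing.
It fails at once if The keeper of the key hoop's hook is opened (over 0.3 rad) ((distance between key_hoop_ring and hook_left below 0.05 m and value of joint keeper_left above 0.3 rad) or (distance between key_hoop_ring and hook_right below 0.05 m and value of joint keeper_right above 0.3 rad)).
It fails at once if The key hoop comes off its hook (distance between key_hoop_ring and hook_left above 0.06 m and distance between key_hoop_ring and hook_right above 0.06 m).
It fails at once if The oiler, the padlock or the chuck key is shifted by more than 25 mm, or the oiler is tipped (distance of any of oiler_mid, padlock_brass_mid, chuck_key_mid from where it was at the start of the episode above 0.025 m or angle between oiler_mid's own z axis and vertical above 0.3 rad).
It also fails if it takes over 61 s, if anything falls off the work surface, if the arm or the gripper's body presses on something with over 40 N, if the wrist force passes 120 N, or if a joint passes its speed limit or range.

## Robot

A 6-joint arm with a two-finger parallel gripper is mounted at the origin on a cart in front of the work surface, level with it; the furniture and walls round the work are solid. World frame = base frame: x ahead of the robot, y to its left, z up, the work surface at z = 0. Lengths are in m, angles in rad, forces in N, time in s.
With the tool pointing down it reaches from about 0.3 to 0.875 m from the base axis. Payload 6.4 kg.
Tool frame: the origin (TCP) lies at the centre of the arm's flange, where the gripper is bolted on; the fingertips stand 173 mm ahead of it and the grasp point (between the pads) lies 155 mm ahead of it; z points along the fingers, x is the direction in which the jaws open and shut, and the axes are right-handed (so a half turn about z gives the same grasp; the last joint's range is limited). The gripper opens to 85 mm and grips with 20 to 120 N. Pads are 22 mm wide; open, the fingers measure 114 mm over their backs; the gripper's body (76 mm by 85 mm) begins 54 mm behind the grasp point. The pads swing forward as they close: fully open they stand 13 mm farther back than shut.
Start: joints at [-1.323, 0.181, 1.607, -0, 1.354, -0.206], TCP at [0.252, -0.517, 0.405] pointing down, gripper open.
Joint ranges: [-2.99, 2.99], [-0.89, 2.07], [0.3, 2.58], [-1.14, 4.28], [0, 2.63], [-3.12, 3.12]. Speed limits (rad/s): [2.57, 2.57, 3.01, 3.14, 3.14, 3.14].

## Interface

Orientations are given as a unit quaternion [w, x, y, z].
In Python, from bench import ctrl gives the robot as it stands. The module is installed in compiled form; this text tells all that it offers.
- The arm moves only by the tool move_arm, never from a script. Its argument "moves" is a list of rows, each an object of numbers: "gripper": the opening in per cent of the stroke, from 0 (shut) to 100 (fully open); "x", "y", "z": the shift along the tool's x, y, z in cm; "roll": the turn about the tool's z in degrees. In form: [{"gripper": .., "x": .., "y": .., "z": .., "roll": ..}, ...]. A call has 1 to 5 rows; each row shifts and turns the commanded pose from where the row before left it, along the tool's axes as they then stand; what a row does not reach is not made up. A row lasts 1/8 s, in which the tool goes at most 62.5 mm and 10.7 degrees, less where a joint would pass 70% of its speed; a pose out of reach is approached as far as the arm can. A call is refused whole if a number of a shift passes 6.25 or a number of a turn 10.7, either way. A call with a gripper value outside its range is refused whole. The fingers move at their own pace and stop on an object; the grip force is fixed at half the most. Time passes only in rows, so rows that do not move let the fingers close. It gives the time, the measured TCP pose, the force and the opening at its end, in the units of the state.
- ctrl.get_obs(): the state, without advancing time (a new reading comes with each control period).
- ctrl.camera(name): name is "scene" or "top"; returns a dict with "img" (400x640x3 uint8, red, green, blue), "fx", "fy", "cx", "cy" (pixels), "world_from_camera" (4x4, takes a point from camera to world coordinates). Camera axes: x right, y up, looking along -z (the intrinsics and any distortion apply to the point x, -y, -z); pixel columns grow to the right and rows downward; lengths in m; the calibration is good to about 2 mm. A picture is of the moment at which its call begins. There is no depth.
- ctrl.hand_in(): hands the job in, once; it reports no verdict.
The state is a dict: "time_s": time; "q": joint angles; "dq": joint speeds; "joint_efforts": joint torques, N m; "eef_pos": TCP position; "eef_rot": TCP orientation; "wrist_force": force on the tool from outside, world axes, zero at the start; "torque": the same for the moment, N m; "opening": opening from 0.0 (shut) to 1.0 (fully open).
Only numpy, scipy, OpenCV 4.12 (cv2) and the standard library are available. Lean on these libraries where they do the work, as an engineer would, in place of code of your own. Each camera call takes 0.05 s, during which the arm holds its last target. There are 200 camera calls.

## Working session

There is one attempt and no reset: what is moved stays moved. The work goes in short steps, Python scripts to look and compute and a tool call to move; the robot and the scene stay as the last step left them, time stands still between calls to the robot, and variables do not carry over. Pictures are saved under pics/ and viewed, about 8 in all and at most 12, crops included, and the job is handed in when it is done.

Besides the shell and the picture viewer there is one more tool, called after "Request:" by a JSON object that holds its "name" and its "arguments". move_arm: Moves the arm, as the interface text tells. Its arguments: {"type":"object","properties":{"moves":{"type":"array","items":{"type":"object","properties":{"gripper":{"type":"number"},"x":{"type":"number"},"y":{"type":"number"},"z":{"type":"number"},"roll":{"type":"number"}}}}},"required":["moves"]}

```bash
mkdir -p pics; ls
cat > h.py <<'E'
import numpy as np, cv2
from bench import ctrl
def snap(n,f):
    c=ctrl.camera(n); cv2.imwrite('pics/'+f,c['img'][:,:,::-1]); return c
def ray(c,u,v):
    T=np.array(c['world_from_camera']); d=T[:3,:3]@np.array([(u-c['cx'])/c['fx'],-(v-c['cy'])/c['fy'],-1.]); return T[:3,3],d
def onz(c,u,v,z):
    o,d=ray(c,u,v); return o+d*(z-o[2])/d[2]
def proj(c,p):
    T=np.array(c['world_from_camera']); q=T[:3,:3].T@(np.array(p)-T[:3,3]); return c['cx']+c['fx']*q[0]/-q[2], c['cy']-c['fy']*q[1]/-q[2]
E
python3 - <<'E'
from h import *
for n in('scene','top'):
    c=snap(n,n+'0.png'); print(n,c['fx'],c['fy'],c['cx'],c['cy'],np.round(c['world_from_camera'],3).tolist(),[k for k in c])
print({k:np.round(v,3).tolist() for k,v in ctrl.get_obs().items()})
E
```

```text
pics
scene 519.8100776876091 519.8100776876091 316.2447099537288 198.16981171333344 [[-0.697, 0.441, -0.565, 0.0], [-0.717, -0.421, 0.556, 0.622], [0.007, 0.793, 0.61, 0.674], [0.0, 0.0, 0.0, 1.0]] ['img', 'fx', 'fy', 'cx', 'cy', 'world_from_camera']
top 444.2340038779523 444.2340038779523 322.16764737601056 200.30281410629271 [[-0.017, 0.989, -0.149, 0.366], [-1.0, -0.016, 0.014, 0.122], [0.011, 0.149, 0.989, 1.092], [0.0, 0.0, 0.0, 1.0]] ['img', 'fx', 'fy', 'cx', 'cy', 'world_from_camera']
{'time_s': 0.1, 'q': [-1.323, 0.181, 1.608, -0.0, 1.354, -0.206], 'dq': [-0.002, -0.001, -0.003, -0.001, -0.003, 0.001], 'joint_efforts': [0.001, -44.588, -35.223, -0.0, 0.004, -0.0], 'eef_pos': [0.252, -0.517, 0.404], 'eef_rot': [-0.001, 0.848, -0.53, -0.001], 'wrist_force': [-0.098, -0.359, -0.403], 'torque': [0.007, -0.019, -0.027], 'opening': 0.996}
```

View pics/scene0.png

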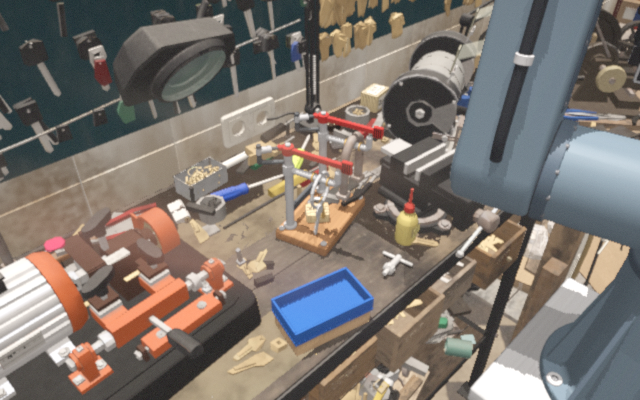

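View pics/top0.png

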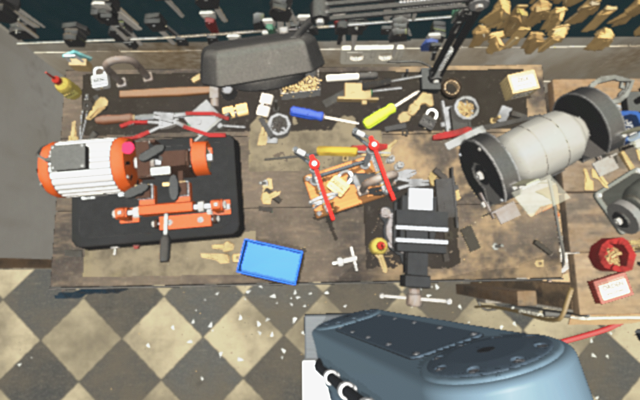

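The scene view shows the stand near (330,190), with red keepers at (315,160) and (350,125). The tray is at (322,305), the oiler at (407,225) and the chuck key at (397,263). In the top view the keepers run (300,153)→(333,218) and (360,133)→(393,197), and the tray is at (271,261). I'll zoom in on both.

Run:
```python
import cv2,numpy as np
s=cv2.imread('pics/scene0.png')[95:325,220:440]; t=cv2.imread('pics/top0.png')[115:295,220:420]
a=cv2.resize(s,None,fx=2.5,fy=2.5,interpolation=2)
cv2.imwrite('pics/s1.png',a)
cv2.imwrite('pics/t1.png',cv2.resize(t,None,fx=3.3,fy=3.3,interpolation=2))
```

```text
(no output)
```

View pics/s1.png

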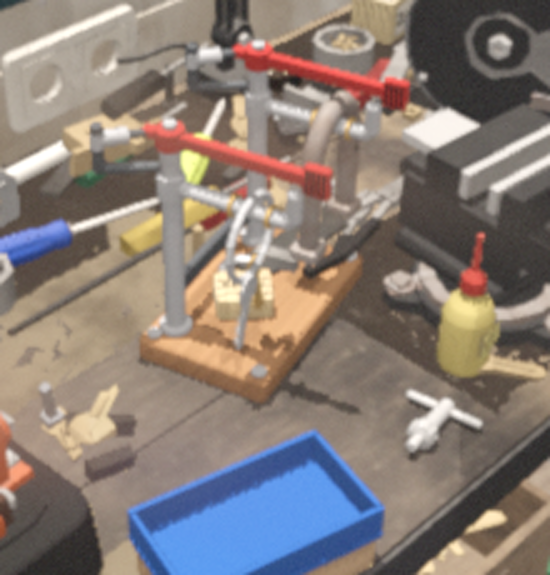

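View pics/t1.png

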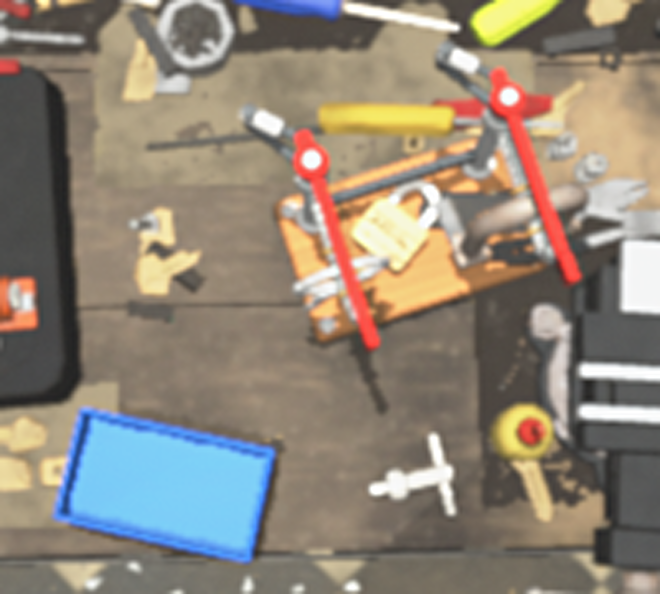

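The shackle hangs on the right hook (far in the scene view) and the key hoop on the left. In the top crop the pivots are at (311,159) and (508,97), and the pads end at (373,345) and (571,280). Now measuring.

```bash
cat >> h.py <<'E'
def contours(img,lo,hi,box,minA=40):
    h=cv2.cvtColor(img,cv2.COLOR_RGB2HSV); m=np.zeros(h.shape[:2],np.uint8)
    u0,v0,u1,v1=box; m[v0:v1,u0:u1]=cv2.inRange(h,lo,hi)[v0:v1,u0:u1]
    if lo[0]==0: m[v0:v1,u0:u1]|=cv2.inRange(h,(172,lo[1],lo[2]),(180,255,255))[v0:v1,u0:u1]
    cs=cv2.findContours(m,cv2.RETR_EXTERNAL,cv2.CHAIN_APPROX_NONE)[0]
    return [c for c in cs if cv2.contourArea(c)>minA]
E
python3 - <<'E'
from h import *
T=ctrl.camera('top');S=ctrl.camera('scene')
for c in contours(T['img'],(0,150,110),(8,255,255),(280,125,410,235)):
    r=cv2.minAreaRect(c);print('red',np.round(r[0],1),np.round(r[1],1),r[2]); b=cv2.boxPoints(r)
    print(np.round([onz(T,*p,.200)for p in b],3).tolist())
for c in contours(S['img'],(0,150,90),(8,255,255),(270,95,390,180)):
    print('S',cv2.boundingRect(c),np.round(cv2.boxPoints(cv2.minAreaRect(c)),1).tolist())
for c in contours(T['img'],(100,140,60),(125,255,255),(225,230,315,295)):
    r=cv2.minAreaRect(c);b=cv2.boxPoints(r);P=np.array([onz(T,*p,.058)for p in b]);print('tray',np.round(P,3).tolist(),P.mean(0),np.linalg.norm(P[1]-P[0]),np.linalg.norm(P[2]-P[1]))
for c in contours(T['img'],(18,110,90),(35,255,255),(360,230,400,270),20):
    (u,v),r=cv2.minEnclosingCircle(c);print('oiler',u,v,r,onz(T,u,v,.08))
# pivots picks, two-view triangulation
def tri(a,b):
    o1,d1=ray(T,*a);o2,d2=ray(S,*b);A=np.stack([d1,-d2],1);s=np.linalg.lstsq(A,o2-o1,rcond=None)[0]
    p,q=o1+s[0]*d1,o2+s[1]*d2;return (p+q)/2,np.linalg.norm(p-q)
f=lambda u,v:(220+(u+.5)/3.3-.5,115+(v+.5)/3.3-.5); g=lambda u,v:(220+(u+.5)/2.5-.5,95+(v+.5)/2.5-.5)
print('pivL',tri(f(311,159),g(168,128)),'pivR',tri(f(508,97),g(257,45)))
E
```

```text
red [322.9 186.9] [68.9 10. ] 68.74949645996094
[[0.592, 0.142, 0.2], [0.599, 0.123, 0.2], [0.465, 0.074, 0.2], [0.458, 0.093, 0.2]]
red [381.3 168.1] [67.1 17.4] 80.36246490478516
[[0.633, 0.014, 0.2], [0.639, -0.022, 0.2], [0.499, -0.039, 0.2], [0.494, -0.004, 0.2]]
S (314, 113, 70, 25) [[312.0, 120.80000305175781], [314.6000061035156, 110.5999984741211], [383.70001220703125, 128.1999969482422], [381.1000061035156, 138.39999389648438]]
tray [[0.358, 0.308, 0.058], [0.438, 0.291, 0.058], [0.404, 0.153, 0.058], [0.325, 0.172, 0.058]] [0.38124762 0.23126692 0.058     ] 0.08137461599829822 0.1417806164156938
oiler 378.0172424316406 245.85345458984375 9.342503547668457 [ 0.41196637 -0.01700493  0.08      ]
pivL (array([0.57817655, 0.12521539, 0.20159428]), np.float64(0.000459721922915561)) pivR (array([0.61547227, 0.00187029, 0.20511099]), np.float64(0.0002972602870413753))
```

```bash
cat >> h.py <<'E'
def go(x,y,z,yaw):
    "remaining shift in tool axes (cm) and roll (deg), tool down"
    o=ctrl.get_obs();w,a,b,c=o['eef_rot'];p=o['eef_pos'];t=2*np.arctan2(b,a)
    d=np.array([x,y,z])-p;print('pos',np.round(p,4),'yaw',round(np.degrees(t)%360,2),'q',np.round(o['q'],2),'F',np.round(o['wrist_force'],1),'op',round(o['opening'],3),'t',o['time_s'])
    f=np.radians(yaw)
    print('TOOL(at target yaw) cm',np.round(100*np.array([d[0]*np.cos(f)+d[1]*np.sin(f),d[0]*np.sin(f)-d[1]*np.cos(f),-d[2]]),2),'roll',np.round(-((yaw-np.degrees(t)+180)%360-180),2))
R=np.array([.6155,.0019])
def st(x,y,yaw=16.9):
    f=np.radians(yaw);return R+np.array([x*np.cos(f)-y*np.sin(f),x*np.sin(f)+y*np.cos(f)])/1000
E
python3 - <<'E'
from h import *
T=ctrl.camera('top')
f=lambda u,v:(220+(u+.5)/3.3-.5,115+(v+.5)/3.3-.5)
for n,pv,pd in(('L',(311,159),(373,340)),('R',(508,97),(571,273))):
    a=onz(T,*f(*pv),.204);b=onz(T,*f(*pd),.206);d=a-b;print(n,a,b,np.hypot(*d[:2]),np.degrees(np.arctan2(d[1],d[0])))
go(*st(-113,45),.46,16.9)
E
```

```text
L [0.57777893 0.12536147 0.204     ] [0.4640848  0.08933658 0.206     ] 0.11926503046275978 17.58121777455218
R [0.61566773 0.00162504 0.204     ] [ 0.50339417 -0.03290774  0.206     ] 0.11746430613782372 17.096697866662957
pos [ 0.2521 -0.5167  0.4043] yaw 296.0 q [-1.32  0.18  1.61  0.    1.35 -0.21] F [ 0.1 -0.  -0.1] op 0.998 t 0.25
TOOL(at target yaw) cm [ 38.55 -43.55  -5.57] roll -80.9
```

Request:
{"name": "move_arm", "arguments": {"moves": [{"gripper": 0, "z": -1.2, "roll": -10.1}, {"gripper": 0, "z": -1.2, "roll": -10.1}, {"gripper": 0, "z": -1.2, "roll": -10.1}, {"gripper": 0, "z": -1.2, "roll": -10.1}, {"gripper": 0, "z": -0.7, "roll": -10.1}]}}

```text
validation failed for argument at $.mo...
```

Request:
{"name": "move_arm", "arguments": {"moves": [{"gripper": 0, "roll": -10.1}, {"gripper": 0, "roll": -10.1}, {"gripper": 0, "roll": -10.2}]}}

```text
validation failed for argument at $.mo...
```

```bash
python3 -c "
from h import *
go(*st(-113,45),.46,16.9)"
```

```text
pos [ 0.2521 -0.5167  0.4043] yaw 296.0 q [-1.32  0.18  1.61  0.    1.35 -0.21] F [ 0.1 -0.  -0.1] op 0.998 t 0.25
TOOL(at target yaw) cm [ 38.55 -43.55  -5.57] roll -80.9
```

Request:
{"name": "move_arm", "arguments": {"moves": [{"gripper": 0, "x": 0, "y": 0, "z": -1.2, "roll": -10.1}, {"gripper": 0, "x": 0, "y": 0, "z": -1.2, "roll": -10.1}, {"gripper": 0, "x": 0, "y": 0, "z": -1.2, "roll": -10.1}, {"gripper": 0, "x": 0, "y": 0, "z": -1.2, "roll": -10.1}, {"gripper": 0, "x": 0, "y": 0, "z": -0.8, "roll": -10.1}]}}

```text
time_s: 0.88
eef_pos: [0.2521, -0.5168, 0.4612]
eef_rot: [0.0, 0.993, -0.115, 0.0]
wrist_force: [-0.2, 0.5, 0.7]
opening: 0.002
```

Request:
{"name": "move_arm", "arguments": {"moves": [{"gripper": 0, "x": 0, "y": 0, "z": 0, "roll": -10.1}, {"gripper": 0, "x": 0, "y": 0, "z": 0, "roll": -10.1}, {"gripper": 0, "x": 0, "y": 0, "z": 0, "roll": -10.2}]}}

```text
time_s: 1.25
eef_pos: [0.2521, -0.5168, 0.4606]
eef_rot: [-0.0, 0.989, 0.15, -0.0]
wrist_force: [0.6, 0.8, -0.2]
opening: 0.002
```

```bash
python3 -c "
from h import *
go(*st(-113,45),.46,16.9)"
```

```text
pos [ 0.2521 -0.5168  0.4606] yaw 17.24 q [-1.32  0.14  1.54  0.    1.46 -1.62] F [ 0.6  0.8 -0.2] op 0.002 t 1.25
TOOL(at target yaw) cm [ 38.55 -43.56   0.06] roll 0.34
```

Request:
{"name": "move_arm", "arguments": {"moves": [{"gripper": 0, "x": 3.85, "y": -4.35, "z": 0, "roll": 0}, {"gripper": 0, "x": 3.85, "y": -4.35, "z": 0, "roll": 0}, {"gripper": 0, "x": 3.85, "y": -4.35, "z": 0, "roll": 0}, {"gripper": 0, "x": 3.85, "y": -4.35, "z": 0, "roll": 0}, {"gripper": 0, "x": 3.85, "y": -4.35, "z": 0, "roll": 0}]}}

```text
time_s: 1.88
eef_pos: [0.3734, -0.2509, 0.4608]
eef_rot: [0.0, 0.989, 0.147, 0.0]
wrist_force: [0.9, 0.5, 0.6]
opening: 0.001
```

Request:
{"name": "move_arm", "arguments": {"moves": [{"gripper": 0, "x": 3.85, "y": -4.35, "z": 0, "roll": 0}, {"gripper": 0, "x": 3.85, "y": -4.35, "z": 0, "roll": 0}, {"gripper": 0, "x": 3.85, "y": -4.35, "z": 0, "roll": 0}, {"gripper": 0, "x": 3.85, "y": -4.35, "z": 0, "roll": 0}, {"gripper": 0, "x": 0, "y": 0, "z": 0, "roll": 0}]}}

```text
time_s: 2.5
eef_pos: [0.4705, -0.0379, 0.4606]
eef_rot: [-0.0, 0.989, 0.15, 0.0]
wrist_force: [-0.0, -0.6, 0.3]
opening: -0.002
```

```bash
python3 -c "
from h import *
go(*st(-113,45),.365,17.2)"
```

```text
pos [ 0.4705 -0.0379  0.4606] yaw 17.27 q [-0.33 -0.1   1.79  0.    1.46 -0.63] F [-0.  -0.6  0.3] op -0.002 t 2.5
TOOL(at target yaw) cm [ 3.75 -4.07  9.56] roll 0.07
```

Request:
{"name": "move_arm", "arguments": {"moves": [{"gripper": 0, "x": 3.75, "y": -4.05, "z": 0, "roll": 0}, {"gripper": 0, "x": 0, "y": 0, "z": 3, "roll": 0}, {"gripper": 0, "x": 0, "y": 0, "z": 3, "roll": 0}, {"gripper": 0, "x": 0, "y": 0, "z": 2, "roll": 0}, {"gripper": 0, "x": 0, "y": 0, "z": 0, "roll": 0}]}}

```text
time_s: 3.12
eef_pos: [0.4932, 0.0074, 0.379]
eef_rot: [-0.001, 0.989, 0.146, -0.002]
wrist_force: [-0.0, 0.5, 0.0]
opening: -0.001
```

Run:
```python
from h import *
go(*st(-113,45),.365,17.2)
a=snap('scene','s2.png')['img'][60:260,240:480];b=snap('top','t2.png')['img'][110:250,270:430]
cv2.imwrite('pics/c2.png',np.hstack([cv2.resize(a,(480,400)),cv2.resize(b,(320,280))[:280] if 0 else cv2.resize(np.pad(b,((30,30),(0,0),(0,0))),(320,400))])[:,:,::-1])
```

```text
pos [0.4932 0.0074 0.379 ] yaw 16.84 q [-0.23  0.02  1.83 -0.    1.29 -0.52] F [-0.   0.5  0. ] op -0.001 t 3.125
TOOL(at target yaw) cm [ 0.24 -0.41  1.4 ] roll -0.36
```

View pics/c2.png

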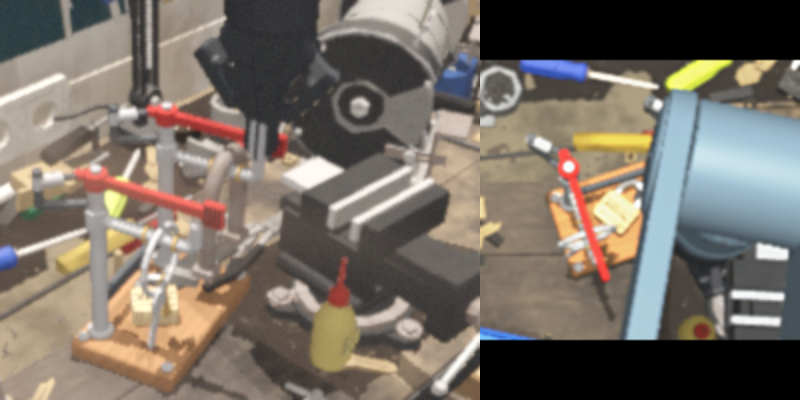

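The closed fingers stand on the near (+y) side of the right keeper's pad, at (258,150) in the crop. Next I'll descend and press.

Request:
{"name": "move_arm", "arguments": {"moves": [{"gripper": 0, "x": 0.2, "y": 0, "z": 1.4, "roll": 0}, {"gripper": 0, "x": 0, "y": 1.5, "z": 0, "roll": 0}, {"gripper": 0, "x": 0, "y": 1.5, "z": 0, "roll": 0}, {"gripper": 0, "x": 0, "y": 1.2, "z": 0, "roll": 0}, {"gripper": 0, "x": 0.1, "y": 1.2, "z": 0, "roll": 0}]}}

```text
time_s: 3.85
eef_pos: [0.5129, -0.0433, 0.3669]
eef_rot: [-0.0, 0.989, 0.147, 0.0]
wrist_force: [-0.0, 3.8, -0.1]
opening: 0.005
```

Request:
{"name": "move_arm", "arguments": {"moves": [{"gripper": 0, "x": 0.3, "y": 1.2, "z": 0, "roll": 0}, {"gripper": 0, "x": 0.4, "y": 1.2, "z": 0, "roll": 0}, {"gripper": 0, "x": 0.4, "y": 1.2, "z": 0, "roll": 0}, {"gripper": 0, "x": 0.4, "y": 1.2, "z": 0, "roll": 0}, {"gripper": 0, "x": 0.4, "y": 1.0, "z": 0, "roll": 0}]}}

```text
time_s: 4.47
eef_pos: [0.548, -0.0935, 0.3667]
eef_rot: [0.0, 0.989, 0.147, -0.0]
wrist_force: [-0.0, 0.0, -0.1]
opening: 0.003
```

Run:
```python
from h import *
go(*st(-95,-66),.365,17.2)
a=snap('scene','s3.png')['img'][60:260,240:480]
cv2.imwrite('pics/c3.png',cv2.resize(a,(600,500))[:,:,::-1])
```

```text
pos [ 0.548  -0.0935  0.3667] yaw 16.88 q [-0.38  0.18  1.69 -0.    1.27 -0.68] F [-0.   0.  -0.1] op 0.003 t 4.475
TOOL(at target yaw) cm [-0.27 -0.57  0.17] roll -0.32
```

View pics/c3.png

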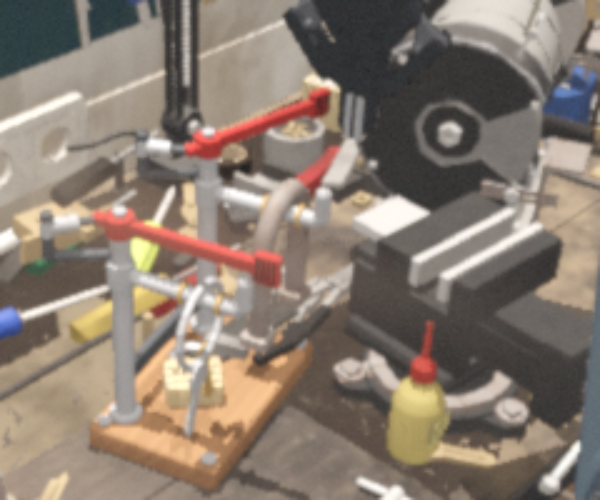

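The right keeper has snapped open (its pad is now at (318,100) in the crop) and the shackle still hangs. Next I'll raise, open the gripper and go above the +y shoulder.

Request:
{"name": "move_arm", "arguments": {"moves": [{"gripper": 0, "x": 0, "y": 0, "z": -4, "roll": 0}, {"gripper": 100, "x": 0, "y": 0, "z": -4, "roll": 0}, {"gripper": 100, "x": 0.5, "y": -3, "z": 0, "roll": 0}, {"gripper": 100, "x": 1, "y": -4, "z": 0, "roll": 0}, {"gripper": 100, "x": 0, "y": 0, "z": 0, "roll": 0}]}}

```text
time_s: 5.15
eef_pos: [0.5413, -0.0192, 0.4469]
eef_rot: [-0.0, 0.989, 0.149, 0.0]
wrist_force: [0.5, -0.3, -0.4]
opening: 0.845
```

Run:
```python
from h import *
go(*st(-65,28),.315,17.)
```

```text
pos [ 0.5413 -0.0192  0.4469] yaw 17.09 q [-0.25  0.07  1.64  0.    1.43 -0.55] F [ 0.5 -0.3 -0.4] op 0.845 t 5.15
TOOL(at target yaw) cm [ 1.22 -2.65 13.19] roll 0.09
```

Request:
{"name": "move_arm", "arguments": {"moves": [{"gripper": 100, "x": 1.2, "y": -2.65, "z": 0, "roll": 0}, {"gripper": 100, "x": 0, "y": 0, "z": 3, "roll": 0}, {"gripper": 100, "x": 0, "y": 0, "z": 3, "roll": 0}, {"gripper": 100, "x": 0, "y": 0, "z": 3, "roll": 0}, {"gripper": 100, "x": 0, "y": 0, "z": 0, "roll": 0}]}}

```text
time_s: 5.78
eef_pos: [0.5445, 0.0071, 0.3542]
eef_rot: [-0.001, 0.989, 0.147, -0.003]
wrist_force: [0.2, -0.4, 0.5]
opening: 1.0
```

Run:
```python
from h import *
go(*st(-65,28),.315,17.)
```

```text
pos [0.5445 0.0071 0.3542] yaw 16.87 q [-0.2   0.17  1.73 -0.    1.25 -0.5 ] F [ 0.2 -0.4  0.5] op 1.0 t 5.775
TOOL(at target yaw) cm [ 0.14 -0.24  3.92] roll -0.13
```

Request:
{"name": "move_arm", "arguments": {"moves": [{"gripper": 100, "x": 0.15, "y": -0.25, "z": 1.5, "roll": 0}, {"gripper": 100, "x": 0, "y": 0, "z": 1.5, "roll": 0}, {"gripper": 100, "x": 0, "y": 0, "z": 0.9, "roll": 0}, {"gripper": 100, "x": 0, "y": 0, "z": 0, "roll": 0}, {"gripper": 15, "x": 0, "y": 0, "z": 0, "roll": 0}]}}

```text
time_s: 6.4
eef_pos: [0.5462, 0.0104, 0.3181]
eef_rot: [0.0, 0.989, 0.147, 0.0]
wrist_force: [0.3, -0.2, 0.1]
opening: 0.818
```

Request:
{"name": "move_arm", "arguments": {"moves": [{"gripper": 0, "x": 0, "y": 0, "z": 0, "roll": 0}, {"gripper": 0, "x": 0, "y": 0, "z": 0, "roll": 0}, {"gripper": 0, "x": 0, "y": 0, "z": 0, "roll": 0}, {"gripper": 0, "x": 0, "y": 0, "z": 0, "roll": 0}]}}

```text
time_s: 6.9
eef_pos: [0.5464, 0.0104, 0.3181]
eef_rot: [0.0, 0.989, 0.147, 0.001]
wrist_force: [1.5, 1.0, 0.8]
opening: 0.172
```

Run:
```python
from h import *
go(*st(-65,28),.315,17.)
```

```text
pos [0.5464 0.0104 0.3181] yaw 16.9 q [-0.2   0.21  1.76  0.    1.17 -0.49] F [1.5 1.  0.8] op 0.172 t 6.9
TOOL(at target yaw) cm [-0.13  0.02  0.31] roll -0.1
```

Request:
{"name": "move_arm", "arguments": {"moves": [{"gripper": 0, "x": 0, "y": 0, "z": -0.5, "roll": 0}, {"gripper": 0, "x": 0, "y": 0, "z": -1, "roll": 0}, {"gripper": 0, "x": 0, "y": 0, "z": -1.5, "roll": 0}, {"gripper": 0, "x": 0, "y": 0, "z": -2, "roll": 0}, {"gripper": 0, "x": 0, "y": 0, "z": -2, "roll": 0}]}}

```text
time_s: 7.52
eef_pos: [0.546, 0.0104, 0.3892]
eef_rot: [0.0, 0.989, 0.147, 0.0]
wrist_force: [0.9, -0.1, -3.4]
opening: 0.165
```

Request:
{"name": "move_arm", "arguments": {"moves": [{"gripper": 0, "x": 0, "y": 0, "z": -2, "roll": 0}, {"gripper": 0, "x": 0, "y": 0, "z": -2.5, "roll": 0}, {"gripper": 0, "x": 0, "y": 0, "z": -2.5, "roll": 0}, {"gripper": 0, "x": 0, "y": 0, "z": -2.5, "roll": 0}, {"gripper": 0, "x": 0, "y": 0, "z": 0, "roll": 0}]}}

```text
time_s: 8.15
eef_pos: [0.5463, 0.0104, 0.4858]
eef_rot: [0.001, 0.989, 0.147, 0.003]
wrist_force: [0.2, 0.2, -4.3]
opening: 0.167
```

Run:
```python
from h import *
go(.388,.258,.475,-13.9)
a=snap('scene','s4.png')['img'][20:260,240:480]
cv2.imwrite('pics/c4.png',cv2.resize(a,(560,560))[:,:,::-1])
```

```text
pos [0.5463 0.0104 0.4858] yaw 16.91 q [-0.2   0.06  1.58 -0.    1.5  -0.49] F [ 0.2  0.2 -4.3] op 0.167 t 8.15
TOOL(at target yaw) cm [-21.31 -20.23   1.08] roll 30.81
```

View pics/c4.png

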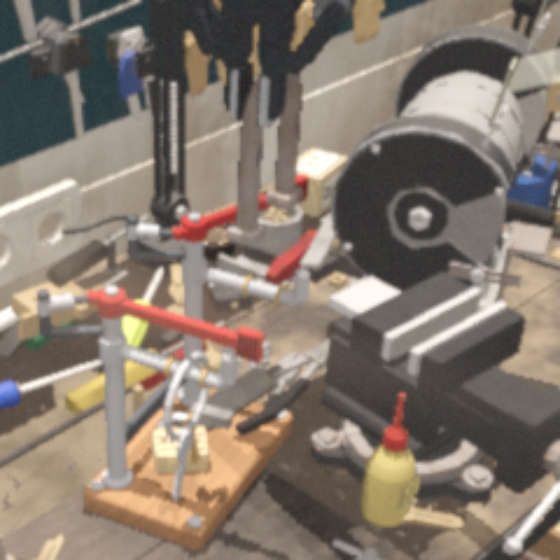

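The shackle hangs in the jaws, upright to the eye, with its legs at (250,160) and (288,150) in the crop. The hook is empty. Now carrying it forward, away from the stand.

Request:
{"name": "move_arm", "arguments": {"moves": [{"gripper": 0, "x": -2, "y": 0, "z": 0, "roll": 0}, {"gripper": 0, "x": -3, "y": 0, "z": 0, "roll": 0}, {"gripper": 0, "x": -3, "y": 0, "z": 0, "roll": 0}, {"gripper": 0, "x": -3, "y": 0, "z": 0, "roll": 3}, {"gripper": 0, "x": -1, "y": 0, "z": 0, "roll": 5}]}}

```text
time_s: 8.82
eef_pos: [0.4294, -0.0241, 0.4812]
eef_rot: [-0.0, 0.997, 0.076, -0.001]
wrist_force: [0.2, -0.9, -3.8]
opening: 0.162
```

Request:
{"name": "move_arm", "arguments": {"moves": [{"gripper": 0, "x": 0, "y": -2, "z": 0, "roll": 6}, {"gripper": 0, "x": 0, "y": -2, "z": 0, "roll": 6}, {"gripper": 0, "x": 0, "y": -3, "z": 0, "roll": 6}, {"gripper": 0, "x": 0, "y": -3, "z": 0, "roll": 4.8}, {"gripper": 0, "x": 0, "y": -3, "z": 0, "roll": 0}]}}

```text
time_s: 9.45
eef_pos: [0.4401, 0.1054, 0.4813]
eef_rot: [0.0, 0.993, -0.122, -0.001]
wrist_force: [0.5, 0.0, -5.1]
opening: 0.166
```

Run:
```python
from h import *
go(.388,.258,.475,-13.9)
```

```text
pos [0.4401 0.1054 0.4813] yaw 346.04 q [-0.03 -0.16  1.8  -0.    1.51  0.22] F [ 0.5  0.  -5.1] op 0.166 t 9.45
TOOL(at target yaw) cm [ -8.72 -13.56   0.63] roll -0.06
```

Request:
{"name": "move_arm", "arguments": {"moves": [{"gripper": 0, "x": -2, "y": -3, "z": 0, "roll": 0}, {"gripper": 0, "x": -2, "y": -3, "z": 0, "roll": 0}, {"gripper": 0, "x": -2, "y": -3, "z": 0, "roll": 0}, {"gripper": 0, "x": -2, "y": -3, "z": 0, "roll": 0}, {"gripper": 0, "x": -0.7, "y": -1.5, "z": 0, "roll": 0}]}}

```text
time_s: 10.07
eef_pos: [0.3875, 0.2576, 0.4814]
eef_rot: [0.0, 0.993, -0.12, -0.001]
wrist_force: [0.2, -0.5, -4.8]
opening: 0.166
```

Run:
```python
from h import *
go(.388,.258,.475,-13.9)
a=snap('scene','s5.png')['img'];b=snap('top','t5.png')['img']
cv2.imwrite('pics/c5.png',np.hstack([cv2.resize(a[40:360,190:450],(455,560)),cv2.resize(b[180:320,220:330],(345,439),interpolation=2)] if 0 else [cv2.resize(a[20:360,190:450],(428,560)),cv2.resize(b[140:310,220:330],(362,560))])[:,:,::-1])
```

```text
pos [0.3875 0.2576 0.4814] yaw 346.21 q [ 0.33 -0.13  1.77  0.    1.5   0.57] F [ 0.2 -0.5 -4.8] op 0.166 t 10.075
TOOL(at target yaw) cm [ 0.04 -0.05  0.64] roll 0.11
```

View pics/c5.png

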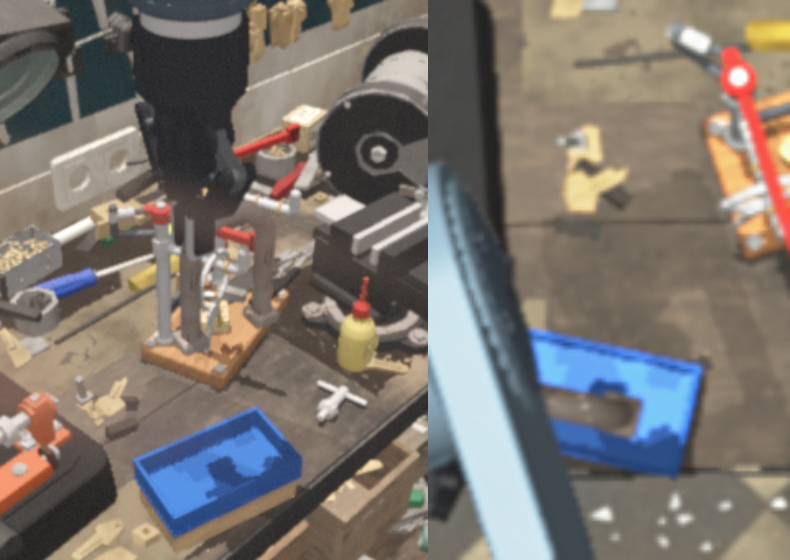

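Run:
```python
from h import *
S=ctrl.camera('scene');T=ctrl.camera('top')
f=np.radians(-13.8);ey=np.array([-np.sin(f),np.cos(f)])
p=np.array([.3875,.2576])
for y in(33,-33):
    q=p+ey*(y-28)/1000
    for z in (.2125,.28): print(y,z,[((u-190)*428/260,(v-20)*560/340) for u,v in[proj(S,[*q,z])]])
```

```text
33 0.2125 [(np.float64(187.47898278405304), np.float64(346.102683114656))]
33 0.28 [(np.float64(186.7810657722278), np.float64(279.9108317287888))]
-33 0.2125 [(np.float64(255.19679521796675), np.float64(320.53321853455265))]
-33 0.28 [(np.float64(258.58758846892744), np.float64(255.38517348433774))]
```

Request:
{"name": "move_arm", "arguments": {"moves": [{"gripper": 0, "x": 0, "y": -0.4, "z": 2.5, "roll": 0}, {"gripper": 0, "x": 0, "y": 0, "z": 3.5, "roll": 0}, {"gripper": 0, "x": 0, "y": 0, "z": 3.5, "roll": 0}, {"gripper": 0, "x": 0, "y": 0, "z": 3, "roll": 0}, {"gripper": 0, "x": 0, "y": 0, "z": 2, "roll": 0}]}}

```text
time_s: 10.9
eef_pos: [0.3896, 0.2589, 0.3359]
eef_rot: [0.001, 0.993, -0.122, -0.001]
wrist_force: [0.7, 0.4, -4.1]
opening: 0.165
```

Request:
{"name": "move_arm", "arguments": {"moves": [{"gripper": 0, "x": 0, "y": 0, "z": 1, "roll": 0}, {"gripper": 0, "x": 0, "y": 0, "z": 1, "roll": 0}, {"gripper": 0, "x": 0, "y": 0, "z": 0.3, "roll": 0}, {"gripper": 0, "x": 0, "y": 0, "z": 0.3, "roll": 0}, {"gripper": 0, "x": 0, "y": 0, "z": 0, "roll": 0}]}}

```text
time_s: 11.52
eef_pos: [0.3895, 0.2604, 0.312]
eef_rot: [-0.0, 0.993, -0.121, 0.0]
wrist_force: [-0.1, -0.6, -3.7]
opening: 0.17
```

Request:
{"name": "move_arm", "arguments": {"moves": [{"gripper": 0, "x": 0, "y": 0, "z": 0.3, "roll": 0}, {"gripper": 0, "x": 0, "y": 0, "z": 0.2, "roll": 0}, {"gripper": 0, "x": 0, "y": 0, "z": 0, "roll": 0}]}}

```text
time_s: 11.9
eef_pos: [0.3894, 0.2603, 0.3065]
eef_rot: [0.0, 0.993, -0.121, -0.0]
wrist_force: [0.0, 0.0, -3.8]
opening: 0.168
```

Request:
{"name": "move_arm", "arguments": {"moves": [{"gripper": 0, "x": 0, "y": 0, "z": 0.2, "roll": 0}, {"gripper": 0, "x": 0, "y": 0, "z": 0, "roll": 0}]}}

```text
time_s: 12.15
eef_pos: [0.3894, 0.2603, 0.3045]
eef_rot: [0.0, 0.993, -0.121, -0.0]
wrist_force: [0.3, 0.4, -4.2]
opening: 0.167
```

Request:
{"name": "move_arm", "arguments": {"moves": [{"gripper": 0, "x": 0, "y": 0, "z": 0.2, "roll": 0}, {"gripper": 0, "x": 0, "y": 0, "z": 0, "roll": 0}]}}

```text
time_s: 12.4
eef_pos: [0.3899, 0.2604, 0.3038]
eef_rot: [-0.0, 0.993, -0.121, 0.001]
wrist_force: [-1.0, -0.0, 4.9]
opening: 0.167
```

Request:
{"name": "move_arm", "arguments": {"moves": [{"gripper": 0, "x": 0, "y": 0, "z": 0.1, "roll": 0}, {"gripper": 0, "x": 0, "y": 0, "z": 0, "roll": 0}]}}

```text
time_s: 12.65
eef_pos: [0.3903, 0.2606, 0.3038]
eef_rot: [-0.001, 0.993, -0.121, 0.001]
wrist_force: [-3.8, -0.6, 11.3]
opening: 0.168
```

Run:
```python
from h import *
go(.388,.258,.475,-13.9)
a=snap('scene','s6.png')['img']
cv2.imwrite('pics/c6.png',cv2.resize(a[160:360,220:420],(600,600),interpolation=2)[:,:,::-1])
```

```text
pos [0.3903 0.2606 0.3038] yaw 346.11 q [ 0.34  0.06  1.96 -0.    1.12  0.58] F [-3.8 -0.6 11.3] op 0.168 t 12.65
TOOL(at target yaw) cm [ -0.16   0.3  -17.12] roll 0.01
```

View pics/c6.png

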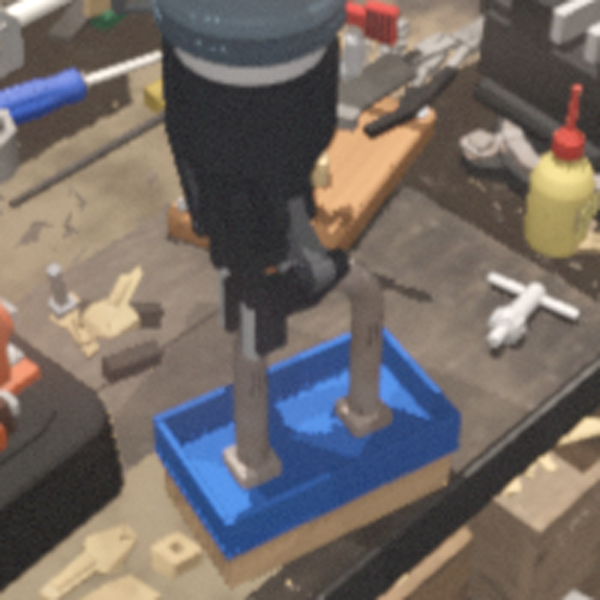

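Both feet stand on the tray floor, at (250,465) and (360,415) in the crop. Next I'll relax the press and release.

Request:
{"name": "move_arm", "arguments": {"moves": [{"gripper": 0, "x": 0, "y": 0, "z": -0.1, "roll": 0}, {"gripper": 25, "x": 0, "y": 0, "z": 0, "roll": 0}, {"gripper": 60, "x": 0, "y": 0, "z": 0, "roll": 0}, {"gripper": 80, "x": 0, "y": 0, "z": 0, "roll": 0}, {"gripper": 80, "x": 0, "y": 0, "z": 0, "roll": 0}]}}

```text
time_s: 13.32
eef_pos: [0.3895, 0.2603, 0.3026]
eef_rot: [0.0, 0.993, -0.121, -0.0]
wrist_force: [-0.1, -0.7, 0.2]
opening: 0.801
```

Request:
{"name": "move_arm", "arguments": {"moves": [{"gripper": 80, "x": 0, "y": 0, "z": -1, "roll": 0}, {"gripper": 80, "x": 0, "y": 0, "z": -3, "roll": 0}, {"gripper": 80, "x": 0, "y": 0, "z": -4, "roll": 0}, {"gripper": 80, "x": 0, "y": 0, "z": -5, "roll": 0}, {"gripper": 0, "x": 0, "y": 0, "z": -4, "roll": 0}]}}

```text
time_s: 13.95
eef_pos: [0.3893, 0.2603, 0.4756]
eef_rot: [-0.001, 0.993, -0.121, 0.001]
wrist_force: [1.0, 0.2, -0.4]
opening: 0.606
```

Run:
```python
from h import *
print(st(-150,-60), st(-60,-150))
go(*st(-150,-70),.475,-13.9)
```

```text
[ 0.48942009 -0.09911414] [ 0.60169651 -0.15906417]
pos [0.3893 0.2603 0.4756] yaw 346.1 q [ 0.34 -0.12  1.77 -0.    1.49  0.58] F [ 1.   0.2 -0.4] op 0.606 t 13.95
TOOL(at target yaw) cm [18.86 33.34  0.06] roll 0.0
```

Run:
```python
from h import *
T=ctrl.camera('top');S=ctrl.camera('scene')
def tri(a,b):
    o1,d1=ray(T,*a);o2,d2=ray(S,*b);A=np.stack([d1,-d2],1);s=np.linalg.lstsq(A,o2-o1,rcond=None)[0]
    p,q=o1+s[0]*d1,o2+s[1]*d2;return (p+q)/2,np.linalg.norm(p-q)
print(tri((480,172),(418.8,113)),tri((470,150),(405,80)))
# shackle tilt check: where's bow top expected
go(*st(-10,-100),.475,-13.9)
b=S['img'];cv2.imwrite('pics/c7.png',cv2.resize(b[180:360,240:420],(600,600),interpolation=2)[:,:,::-1])
```

```text
(array([ 0.56670631, -0.24283285,  0.13309242]), np.float64(0.004280768906243319)) (array([ 0.58922163, -0.19735307,  0.21777394]), np.float64(0.01780005591840223))
pos [0.3902 0.2606 0.4788] yaw 346.11 q [ 0.34 -0.12  1.77  0.    1.49  0.58] F [ 0.9 -0.2 -0.6] op 0.429 t 14.05
TOOL(at target yaw) cm [32.35 28.8   0.38] roll 0.01
```

View pics/c7.png

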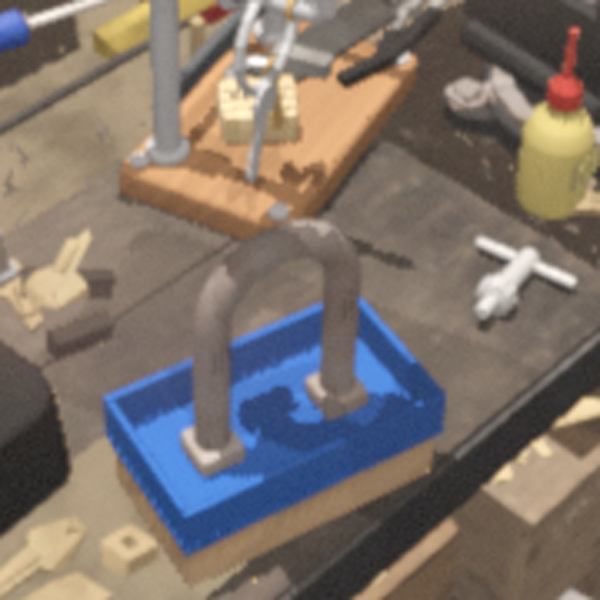

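The shackle stands on its own in the tray, with its feet at (212,450) and (337,390) in the crop. Next I'll go over behind the open keeper.

Request:
{"name": "move_arm", "arguments": {"moves": [{"gripper": 0, "x": 4, "y": 3.6, "z": 0, "roll": 0}, {"gripper": 0, "x": 4, "y": 3.6, "z": 0, "roll": 0}, {"gripper": 0, "x": 4, "y": 3.6, "z": 0, "roll": 0}, {"gripper": 0, "x": 4, "y": 3.6, "z": 0, "roll": 0}, {"gripper": 0, "x": 4, "y": 3.6, "z": 0, "roll": 0}]}}

```text
time_s: 14.68
eef_pos: [0.5409, 0.0359, 0.4726]
eef_rot: [-0.0, 0.993, -0.121, -0.0]
wrist_force: [0.2, 0.8, 0.4]
opening: -0.0
```

Request:
{"name": "move_arm", "arguments": {"moves": [{"gripper": 0, "x": 4, "y": 3.6, "z": 0, "roll": 0}, {"gripper": 0, "x": 4, "y": 3.6, "z": 0, "roll": 0}, {"gripper": 0, "x": 4.3, "y": 3.6, "z": 0, "roll": 0}, {"gripper": 0, "x": 0, "y": 0, "z": 0, "roll": 0}, {"gripper": 0, "x": 0, "y": 0, "z": 0, "roll": 0}]}}

```text
time_s: 15.3
eef_pos: [0.6335, -0.0967, 0.472]
eef_rot: [-0.0, 0.993, -0.121, -0.001]
wrist_force: [0.5, 0.4, 1.0]
opening: 0.002
```

Run:
```python
from h import *
go(*st(-6,-98),.358,-13.9)
a=snap('scene','s8.png')['img']
f=np.radians(16.9)
P=[proj(ctrl.camera('scene'),[*st(*p),.2]) for p in((-46,-103),(0,0))];print(P)
for c in contours(a,(0,150,90),(8,255,255),(310,80,390,135),20): print(cv2.boundingRect(c))
```

```text
pos [ 0.6335 -0.0967  0.472 ] yaw 346.08 q [-0.34  0.28  1.35  0.    1.51 -0.09] F [0.5 0.4 1. ] op 0.002 t 15.3
TOOL(at target yaw) cm [ 0.38 -0.41 11.4 ] roll -0.02
[(np.float64(367.38951994483506), np.float64(98.9114451425768)), (np.float64(322.5187697295311), np.float64(115.1300887343911))]
(315, 96, 56, 27)
```

Request:
{"name": "move_arm", "arguments": {"moves": [{"gripper": 0, "x": 0.4, "y": -0.4, "z": 3, "roll": 0}, {"gripper": 0, "x": 0, "y": 0, "z": 3, "roll": 0}, {"gripper": 0, "x": 0, "y": 0, "z": 3, "roll": 0}, {"gripper": 0, "x": 0, "y": 0, "z": 2.4, "roll": 0}, {"gripper": 0, "x": 0, "y": 0, "z": 0, "roll": 0}]}}

```text
time_s: 16.08
eef_pos: [0.6377, -0.0926, 0.3569]
eef_rot: [-0.0, 0.993, -0.12, -0.002]
wrist_force: [0.0, -0.8, -0.1]
opening: 0.001
```

Run:
```python
from h import *
go(*st(-6,-98),.358,-13.9)
```

```text
pos [ 0.6377 -0.0926  0.3569] yaw 346.18 q [-0.33  0.38  1.46  0.    1.31 -0.09] F [ 0.  -0.8 -0.1] op 0.001 t 16.075
TOOL(at target yaw) cm [ 0.08  0.08 -0.11] roll 0.08
```

Request:
{"name": "move_arm", "arguments": {"moves": [{"gripper": 0, "x": -1.2, "y": 0.2, "z": 0, "roll": 0}, {"gripper": 0, "x": -1.2, "y": 0.3, "z": 0, "roll": 0}, {"gripper": 0, "x": -1.2, "y": 0.3, "z": 0, "roll": 0}, {"gripper": 0, "x": -1.2, "y": 0, "z": 0, "roll": 0}, {"gripper": 0, "x": -1.2, "y": 0, "z": 0, "roll": 0}]}}

```text
time_s: 16.7
eef_pos: [0.5777, -0.0872, 0.3596]
eef_rot: [0.0, 0.993, -0.121, 0.001]
wrist_force: [2.1, -0.2, 0.5]
opening: -0.005
```

Request:
{"name": "move_arm", "arguments": {"moves": [{"gripper": 0, "x": -0.9, "y": -0.2, "z": 0, "roll": 0}, {"gripper": 0, "x": -0.9, "y": -0.2, "z": 0, "roll": 0}, {"gripper": 0, "x": -0.6, "y": -0.3, "z": 0, "roll": 0}, {"gripper": 0, "x": -0.5, "y": -0.2, "z": 0, "roll": 0}, {"gripper": 0, "x": 0, "y": 0, "z": 0, "roll": 0}]}}

```text
time_s: 17.32
eef_pos: [0.5523, -0.0713, 0.3586]
eef_rot: [-0.0, 0.993, -0.121, -0.0]
wrist_force: [0.0, 0.0, -0.4]
opening: -0.004
```

Run:
```python
from h import *
go(*st(-80,-50),.358,-13.9)
a=snap('scene','s9.png')['img'];
cv2.imwrite('pics/c9.png',cv2.resize(a[60:260,240:480],(600,500))[:,:,::-1])
```

```text
pos [ 0.5523 -0.0713  0.3586] yaw 346.12 q [-0.34  0.19  1.7  -0.    1.26 -0.1 ] F [ 0.   0.  -0.4] op -0.004 t 17.325
TOOL(at target yaw) cm [ 0.06 -0.23  0.06] roll 0.02
```

View pics/c9.png

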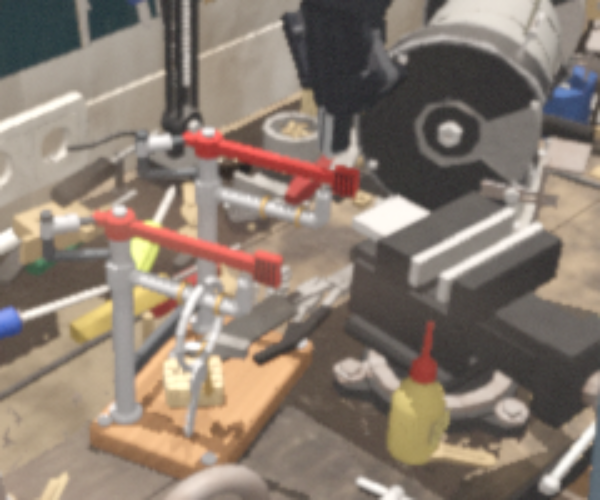

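The keeper has snapped shut; its pad is at (343,182) in the crop, parallel to the left one. Now retracting.

Request:
{"name": "move_arm", "arguments": {"moves": [{"gripper": 0, "x": 0.5, "y": 0.5, "z": -1, "roll": 0}, {"gripper": 0, "x": 0, "y": 0, "z": -4, "roll": 0}, {"gripper": 0, "x": 0, "y": 0, "z": -5, "roll": 0}, {"gripper": 0, "x": 0, "y": 0, "z": -3, "roll": 0}, {"gripper": 0, "x": 0, "y": 0, "z": 0, "roll": 0}]}}

```text
time_s: 18.0
eef_pos: [0.5569, -0.0782, 0.4927]
eef_rot: [0.001, 0.993, -0.121, 0.003]
wrist_force: [-0.9, -0.8, -0.3]
opening: 0.003
```

Run:
```python
from h import *
c=snap('scene','s10.png');a=c['img'];o=cv2.imread('pics/scene0.png')[:,:,::-1].copy()
for im in(o,a):
    print([cv2.boundingRect(k) for k in contours(im,(0,150,90),(8,255,255),(270,95,390,180),20)])
for n,b in(('oiler',(390,195,425,255)),('chuck',(375,245,420,285)),('hoop/padlock',(295,170,335,235))):
    u0,v0,u1,v1=b;print(n,np.abs(o[v0:v1,u0:u1].astype(int)-a[v0:v1,u0:u1]).mean())
# shackle predicted points from placement: feet and bow top
f=np.radians(-13.9);ey=np.array([-np.sin(f),np.cos(f)]);p=np.array([.3895,.2603])-ey*.028
print('centre offset in tray', p-np.array([.3812,.2313]))
go(.4,0,.48,-13.9)
```

```text
[(314, 113, 70, 25)]
[(314, 113, 69, 25)]
oiler 5.261746031746032
chuck 4.222037037037037
hoop/padlock 2.5574358974358975
centre offset in tray [0.00157361 0.00181994]
pos [ 0.5565 -0.0781  0.4901] yaw 346.08 q [-0.35  0.09  1.54 -0.    1.51 -0.11] F [-0.6  0.5 -0.4] op -0.004 t 18.05
TOOL(at target yaw) cm [-17.07  -3.82   1.01] roll -0.02
```

Both keepers match their starting outline, nothing else has changed, and the robot is clear.

```bash
python3 -c "
from h import *
print(ctrl.hand_in())"
```

```text
the job is handed in; nothing more can be done
None
```

The job is done and handed in at about 18 s of robot time. I pressed the right keeper open and lifted the shackle off by its shoulder. I stood it upright in the blue tray, then pushed the keeper back until it snapped shut.

**Last checks:**
- **Right keeper:** its red outline matched the starting picture to within 1 pixel.
- **Left keeper:** it was shut in the last picture I viewed. My outline check did not pick it up, so I have no number for it.
- **Shackle:** both feet were on the tray floor and it stood upright with the gripper off it. From the release pose its centre is about 2 mm from the tray's centre. I checked this before closing the keeper and did not measure it again afterwards.
- **Other things:** the picture areas round the oiler, chuck key, key hoop and padlock were nearly unchanged from the start, by a simple before-and-after comparison.
- **Robot:** the arm was raised clear of everything at hand-in.

One small disagreement: while carried, the shackle's feet appeared about 4 pixels from where I predicted, which suggests a slight slip or tilt in the grip. It settled flat in the tray.

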